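# Restock the grab-and-go drinks display from behind

## Task

Restock the counter drinks display from the staff side: stand the loose orange, purple and yellow cans and the loose blue-capped bottle each in the empty place at the near end of the lane that already holds the same drink, upright and flat on the lane's floor. Set every drink down gently, without dropping it or tipping it over, and leave the customer's order, the lidded bowl with its green can, where it is.

Things in the scene. Friction and masses are not known exactly. Their poses are not given: they have to be found in the camera images.
- can_orange: loose orange drinks can with pale band and aluminium lid, upright on the counter on the robot's side of the lanes; round, 53 mm across, 134 mm high, straight sides 12 to 118 mm above its foot, 0.20 to 0.35 kg; origin: centre of its underside, z up; yaw means nothing. Two more like it stand in a lane and stay there
- can_purple: loose purple drinks can with pale band and aluminium lid, upright on the counter on the robot's side of the lanes; round, 53 mm across, 134 mm high, straight sides 12 to 118 mm above its foot, 0.20 to 0.35 kg; origin: centre of its underside, z up; yaw means nothing. Two more like it stand in a lane and stay there
- can_yellow: loose yellow drinks can with pale band and aluminium lid, upright on the counter on the robot's side of the lanes; round, 53 mm across, 134 mm high, straight sides 12 to 118 mm above its foot, 0.20 to 0.35 kg; origin: centre of its underside, z up; yaw means nothing. Two more like it stand in a lane and stay there
- bottle_blue: loose aluminium bottle with wide blue cap and white and blue label, upright on the counter on the robot's side of the lanes; round, 145 mm high, body 54 mm across with straight sides 5 to 102 mm above its foot, cap 39 mm across from 122 to 145 mm; 0.22 to 0.39 kg; origin: centre of its underside, z up; yaw means nothing. Two more like it stand in a lane and stay there
- lane_orange: fixed clear tray for one row of orange cans, with a orange strip on its near end; two stand at its far end. Origin: under the centre of the empty near place, 20 mm above the counter; x along the lane away from the robot, z up. White floor 4 mm above origin. Inner walls at y=+-36 mm, 38 high; near lip x=-37, 8 high; next drink, loose, from x=+37, its top 158 mm over the counter. Lanes 120 mm apart
- lane_purple: fixed clear tray for one row of purple cans, with a purple strip on its near end; two stand at its far end. Origin: under the centre of the empty near place, 20 mm above the counter; x along the lane away from the robot, z up. White floor 4 mm above origin. Inner walls at y=+-36 mm, 38 high; near lip x=-37, 8 high; next drink, loose, from x=+37, its top 158 mm over the counter. Lanes 120 mm apart
- lane_yellow: fixed clear tray for one row of yellow cans, with a yellow strip on its near end; two stand at its far end. Origin: under the centre of the empty near place, 20 mm above the counter; x along the lane away from the robot, z up. White floor 4 mm above origin. Inner walls at y=+-36 mm, 38 high; near lip x=-37, 8 high; next drink, loose, from x=+37, its top 158 mm over the counter. Lanes 120 mm apart
- lane_blue: fixed clear tray for one row of blue-capped bottles, with a blue strip on its near end; two stand at its far end. Origin: under the centre of the empty near place, 20 mm above the counter; x along the lane away from the robot, z up. White floor 4 mm above origin. Inner walls at y=+-36 mm, 38 high; near lip x=-37, 8 high; next drink, loose, from x=+37, its top 169 mm over the counter. Lanes 120 mm apart
- order_bowl: customer's order, to be left alone: round off-white fibre salad bowl with a lid, 177 mm across, 80 mm high, 0.5 kg, loose on the counter to the left or right of the loose drinks; origin: centre of its underside
- can_green: green drinks can of the customer's order, to be left alone: same size as the other cans (53 mm across, 134 mm high), standing beside the lidded bowl on the robot's side of it; origin: centre of its underside, z up

How it is judged:
By the outcome, as a careful person would: the job done as asked, in the order asked, and still so for the second after the job is handed in, with the robot touching nothing.
It also fails if it takes over 136 s, if anything falls off the work surface, if the arm or the gripper's body presses on something with over 40 N, if the wrist force passes 120 N, or if a joint passes its speed limit or range.

## Robot

A 7-joint arm with a two-finger parallel gripper is mounted at the origin on the work surface. World frame = base frame: x ahead of the robot, y to its left, z up, the work surface at z = 0. Lengths are in mm, angles in rad, forces in N, time in s.
With the tool pointing down it reaches from about 425 to 950 mm from the base axis. Payload 16.7 kg.
Tool frame: the origin (TCP) lies at the very end of the fingers, on their centre line; the grasp point (between the pads) lies 19 mm behind it; z points along the fingers, y is the direction in which the jaws open and shut (so a half turn about z gives the same grasp; the last joint's range is limited). The gripper opens to 94 mm and grips with 3 to 60 N. Pads are 16 mm wide; open, the fingers measure 119 mm over their backs; the gripper's body (75 mm by 177 mm) begins 78 mm behind the grasp point.
Start: joints at [1.121, 0.426, 0.074, 1.606, -0.034, 1.111, -0.067], TCP at [199.317, -644.86, 172.567] pointing down, gripper open.
Joint ranges: [-2.85, 2.85], [-0.5, 2.14], [-1.23, 1.37], [0.21, 2.46], [-1.02, 4.16], [0.16, 2.05], [-2.73, 2.73]. Speed limits (rad/s): [1.89, 1.89, 2.39, 2.39, 3.01, 3.01, 3.01].

## Interface

Orientations are given as a unit quaternion [w, x, y, z].
In Python, from plant import bot gives the robot as it stands.
- The arm moves only by the tool carry_out, never from a script. Its argument "motion" is a list that holds one entry, the list of rows, each a list of 7 numbers: the shift along the tool's x, y, z in cm, then the turn, a rotation vector about the tool's x, y, z in degrees, then the closure, from 0 (fully open) to 1 (shut). In form: [[[tx, ty, tz, rx, ry, rz, hand], ...]]. A call has 1 to 20 rows; each row is the pose to reach, as a shift and turn from the pose commanded when the call began, along the tool's axes at that moment; what a row does not reach only later rows make up. A row lasts 1/10 s, in which the tool goes at most 50 mm and 8.59 degrees, less where a joint would pass 70% of its speed; a pose out of reach is approached as far as the arm can. A call with a gripper value outside its range is refused whole. The fingers move at their own pace and stop on an object; "grip_force" is the grip in N (left out, the last holds). Time passes only in rows, so rows that repeat a pose let the fingers close. It gives the time, the measured TCP pose, the force and the opening at its end, in the units of the state.
- bot.sense(): the state, without advancing time (a new reading comes with each control period).
- bot.snapshot(name): name is "side" or "top" or "wrist"; returns the picture (384x512x3 uint8, red, green, blue); there is no depth.
- bot.camera_info(name): a dict with "fx", "fy", "cx", "cy" (pixels), "extrinsics" (4x4, takes a point from camera to world coordinates). Camera axes: x right, y down, z forward; pixel columns grow to the right and rows downward; lengths in mm; the calibration is good to about 2 mm. A picture is of the moment at which its call begins: read the wrist's pose just before it. camera_info takes no time and is no camera call; for the wrist camera it gives the pose at the moment of the call.
- bot.finish_job(): hands the job in, once; it reports no verdict.
Trained networks look in the newest picture that a camera, given by its name, has taken for a name from the list of things; names that differ only in an ending like _2 or _b are one class to them, and where a whole thing is asked for, a point or a joint stands for the part that bears it (a point fixed in the world has none). Each returns a list of dicts, best first, with "p" (0 to 1); they miss things now and then, are a little off and sometimes report something else, mostly with a low value. They report only what shows in the picture. A call takes as long as a camera call.
- bot.find_in(query, camera): "position" ([x, y, z] in mm, in world coordinates, good to about 4 mm: the middle of the surface that is visible of it).
The state is a dict: "time_s": time; "q": joint angles; "qvel": joint speeds; "tau": joint torques, N m; "eef_pos": TCP position; "tool_rot": TCP orientation; "force": force on the tool from outside, world axes, zero at the start; "torque": the same for the moment, N m; "finger_gap": opening from 0.0 (shut) to 1.0 (fully open).
Only numpy, scipy, OpenCV 4.12 (cv2) and the standard library are available. Lean on these libraries where they do the work, as an engineer would, in place of code of your own. Each camera call takes 0.05 s, during which the arm holds its last target.

## Working session

There is one attempt and no reset: what is moved stays moved. The work goes in short steps, Python scripts to look and compute and a tool call to move; the robot and the scene stay as the last step left them, time stands still between calls to the robot, and variables do not carry over. Pictures are saved under pics/ and viewed, and the job is handed in when it is done.

Besides the shell and the picture viewer there is one more tool, called after ">>>" as a command line: name --argument value ..., lists and objects as JSON in quotes. carry_out: Moves the arm, as the interface text tells. Its arguments: {"type":"object","properties":{"motion":{"type":"array","items":{"type":"array","items":{"type":"array","items":{"type":"number"}}}},"grip_force":{"type":"number"}},"required":["motion"]}

```bash
mkdir -p pics; ls; python3 - <<'E'
from plant import bot
import cv2, numpy as np
s=bot.sense(); print({k:np.round(v,3).tolist() for k,v in s.items()})
for n in ("side","top","wrist"):
    im=bot.snapshot(n); cv2.imwrite(f"pics/a_{n}.png",im[:,:,::-1])
    c=bot.camera_info(n); print(n,c["fx"],c["cx"],c["cy"],np.round(c["extrinsics"],3).tolist())
E
```

```text
pics
{'time_s': 0.0, 'q': [1.121, 0.427, 0.074, 1.607, -0.034, 1.111, -0.067], 'qvel': [-0.001, 0.0, 0.002, 0.0, -0.0, 0.002, 0.002], 'tau': [0.002, -93.583, 3.668, -45.419, -0.049, 0.02, 0.0], 'eef_pos': [199.185, -644.432, 171.888], 'tool_rot': [-0.001, 0.989, 0.149, -0.0], 'force': [0.392, -0.162, 0.704], 'torque': [-0.055, 0.01, 0.019], 'finger_gap': 1.0}
side 367.4861904420713 249.37858337484178 187.09974715823162 [[-0.963, -0.165, 0.214, 179.834], [-0.269, 0.512, -0.816, 1132.355], [0.024, -0.843, -0.538, 785.763], [0.0, 0.0, 0.0, 1.0]]
top 407.3823412872624 251.6789896605135 197.045645425157 [[0.015, -0.996, 0.084, 378.154], [-1.0, -0.016, -0.009, 18.793], [0.01, -0.083, -0.996, 1414.106], [0.0, 0.0, 0.0, 1.0]]
wrist 297.68193589605323 252.91210302363316 195.32100786786606 [[0.295, -0.927, -0.23, 266.764], [-0.956, -0.286, -0.07, -626.001], [-0.001, 0.24, -0.971, 385.931], [0.0, 0.0, 0.0, 1.0]]
```

View pics/a_top.png

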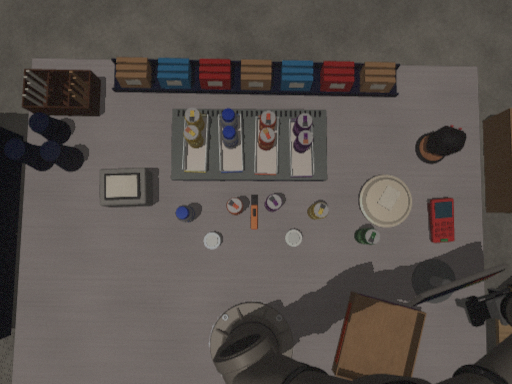

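View pics/a_side.png

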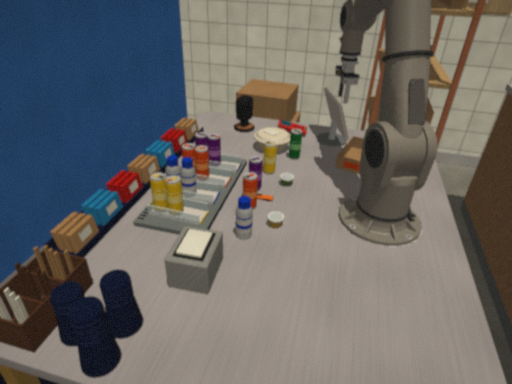

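```bash
python3 - <<'E'
from plant import bot
import numpy as np
for n in ("can_orange","can_purple","can_yellow","bottle_blue","lane_orange","lane_purple","lane_yellow","lane_blue","order_bowl","can_green"):
  for c in ("top",):
    print(n,c,[(round(d["p"],2),np.round(d["position"]).tolist()) for d in bot.find_in(n,c)])
print(bot.sense()["time_s"])
E
```

```text
can_orange top [(0.6, [461.0, 64.0, 135.0])]
can_purple top [(0.77, [466.0, -62.0, 136.0])]
can_yellow top [(0.61, [448.0, -202.0, 132.0])]
bottle_blue top [(0.72, [432.0, 219.0, 118.0])]
lane_orange top [(0.84, [655.0, -43.0, 24.0])]
lane_purple top [(0.77, [644.0, -150.0, 20.0]), (0.43, [451.0, -202.0, 131.0])]
lane_yellow top [(0.67, [658.0, 194.0, 24.0])]
lane_blue top [(0.69, [663.0, 84.0, 20.0])]
order_bowl top [(0.6, [487.0, -432.0, 78.0])]
can_green top [(0.67, [366.0, -361.0, 130.0]), (0.41, [656.0, -40.0, 23.0])]
0.65
```

```bash
python3 - <<'E'
import cv2
im=cv2.imread("pics/a_top.png")
c=im[95:255,165:345]; c=cv2.convertScaleAbs(cv2.resize(c,None,fx=4.4,fy=3.7*1,interpolation=cv2.INTER_CUBIC),alpha=1.5)
cv2.imwrite("pics/b.png",c)
c=im[160:250,170:400]; c=cv2.convertScaleAbs(cv2.resize(c,None,fx=3.4,fy=3.4,interpolation=cv2.INTER_CUBIC),alpha=1.5)
cv2.imwrite("pics/c.png",c)
E
```

```text
(no output)
```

View pics/b.png

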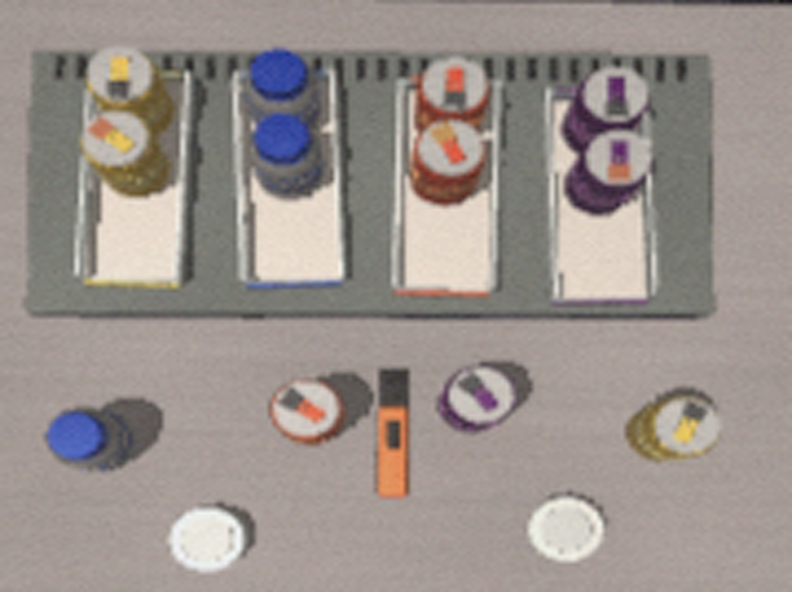

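View pics/c.png

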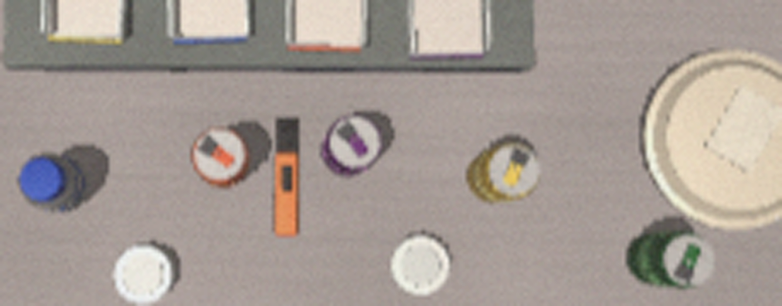

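View pics/a_wrist.png

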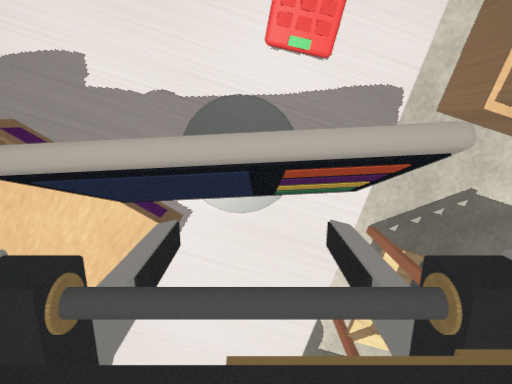

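```bash
python3 - <<'E'
import cv2,numpy as np
im=cv2.imread("pics/a_side.png")
a=cv2.resize(im[60:200,280:400],None,fx=4,fy=4,interpolation=cv2.INTER_CUBIC)
im=cv2.imread("pics/a_top.png")
b=cv2.resize(im[244:384,412:512],None,fx=3,fy=4,interpolation=cv2.INTER_CUBIC)
cv2.imwrite("pics/d.png",cv2.convertScaleAbs(np.hstack([a,b]),alpha=1.4))
E
```

```text
(no output)
```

View pics/d.png

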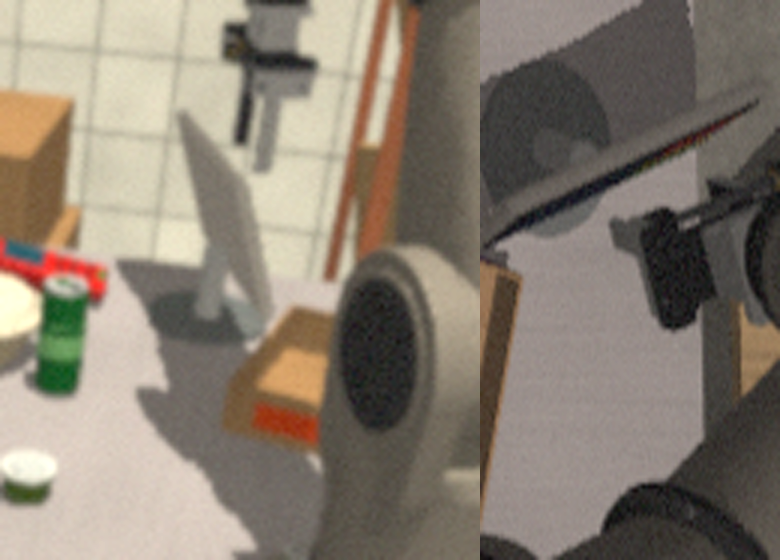

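>>> carry_out --motion '[[[0,0,-29,0,0,0,0],[0,0,-29,0,0,0,0],[0,0,-29,0,0,0,0],[0,0,-29,0,0,0,0],[0,0,-29,0,0,0,0],[0,0,-29,0,0,0,0],[0,0,-29,0,0,0,0],[0,0,-29,0,0,0,0],[0,0,-29,0,0,0,0],[51.6,-51.6,-25,0,0,17.1,0],[51.6,-51.6,-25,0,0,17.1,0],[51.6,-51.6,-25,0,0,17.1,0],[51.6,-51.6,-25,0,0,17.1,0],[51.6,-51.6,-25,0,0,17.1,0],[51.6,-51.6,-25,0,0,17.1,0],[51.6,-51.6,-25,0,0,17.1,0],[51.6,-51.6,-25,0,0,17.1,0],[51.6,-51.6,-25,0,0,17.1,0],[51.6,-51.6,-25,0,0,17.1,0],[51.6,-51.6,-25,0,0,17.1,0]]]'

```text
time_s: 2.65
eef_pos: [454.4, -159.6, 431.6]
tool_rot: [-0.0, 1.0, 0.001, -0.001]
force: [1.2, -1.0, -0.1]
finger_gap: 1.001
```

>>> carry_out --motion '[[[7.6,-16,7,0,0,0,0],[7.6,-16,7,0,0,0,0],[7.6,-16,7,0,0,0,0],[7.6,-16,7,0,0,0,0],[7.6,-16,7,0,0,0,0],[7.6,-16,7,0,0,0,0]]]'

```text
time_s: 3.25
eef_pos: [529.6, -1.1, 361.2]
tool_rot: [-0.0, 1.0, 0.002, -0.001]
force: [0.7, 0.2, -0.2]
finger_gap: 0.996
```

```bash
python3 - <<'E'
from plant import bot
import cv2, numpy as np
s=bot.sense(); print(s["time_s"],np.round(s["eef_pos"],1),np.round(s["tool_rot"],4),np.abs(s["qvel"]).max())
c=bot.camera_info("wrist"); im=bot.snapshot("wrist"); cv2.imwrite("pics/e.png",im[:,:,::-1])
np.savez("e.npz",im=im,E=c["extrinsics"],K=[c["fx"],c["fy"],c["cx"],c["cy"]])
for n in ("can_orange","can_purple","can_yellow","bottle_blue","lane_orange","lane_purple","lane_yellow","lane_blue"):
    print(n,[(round(d["p"],2),np.round(d["position"]).tolist()) for d in bot.find_in(n,"wrist")])
E
```

```text
3.25 [529.6  -1.1 361.2] [-1.0e-04  1.0e+00  1.5e-03 -1.3e-03] 0.025862728032715002
can_orange [(0.61, [468.0, 61.0, 132.0])]
can_purple [(0.96, [486.0, -55.0, 132.0])]
can_yellow [(0.75, [458.0, -200.0, 122.0])]
bottle_blue [(0.87, [445.0, 211.0, 107.0])]
lane_orange [(0.93, [666.0, -36.0, 23.0])]
lane_purple [(0.65, [702.0, -141.0, 47.0]), (0.26, [487.0, -57.0, 135.0])]
lane_yellow [(0.94, [705.0, 186.0, 45.0])]
lane_blue [(0.89, [665.0, 71.0, 33.0])]
```

View pics/e.png

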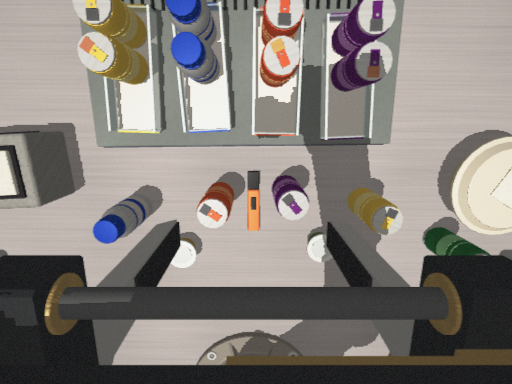

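```bash
python3 - <<'E'
import cv2
im=cv2.imread("pics/e.png")
c=cv2.resize(im[90:150,90:400],None,fx=2.5,fy=5,interpolation=cv2.INTER_CUBIC)
d=cv2.resize(im[165:245,90:410],None,fx=2.42,fy=3.6,interpolation=cv2.INTER_CUBIC)
cv2.imwrite("pics/f1.png",c);cv2.imwrite("pics/f2.png",d)
E
```

```text
(no output)
```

View pics/f1.png

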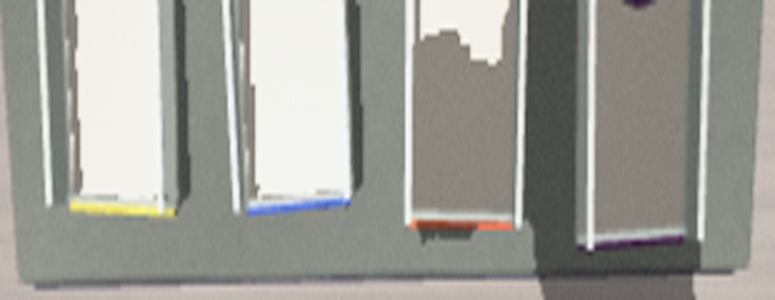

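View pics/f2.png

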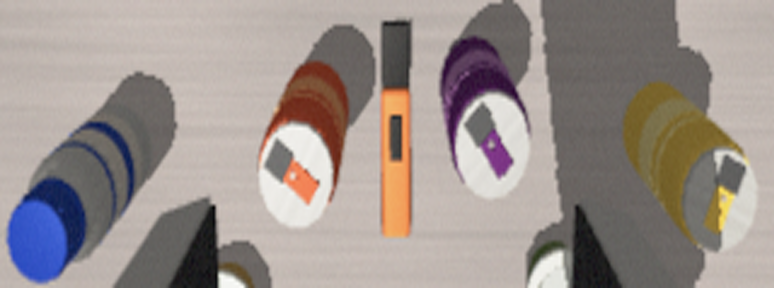

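```bash
cat > h.py <<'E'
import numpy as np
def bp(E,K,uv,z):
    fx,fy,cx,cy=K; d=E[:3,:3]@np.array([(uv[0]-cx)/fx,(uv[1]-cy)/fy,1.0]); o=E[:3,3]
    return o+d*(z-o[2])/d[2]
E
python3 - <<'E'
from h import *
d=np.load("e.npz");E,K=d["E"],d["K"]
print(np.round(E,3))
for n,a,b in (("y",(118.8,131.4),(160.4,132.4)),("b",(188.8,132.2),(230,130.4)),("o",(254.4,134.8),(296,135.2)),("p",(322,139.4),(363.6,137.4))):
    A,B=bp(E,K,a,27),bp(E,K,b,27); v=A-B
    print(n,np.round((A+B)/2,1),"w",np.round(np.linalg.norm(v),1),"yaw",np.round(np.degrees(np.arctan2(-v[0],v[1])),1), np.round(A,1),np.round(B,1))
for n,p,z in (("o",(212.3,213.6),134),("p",(293.2,205.3),134),("y",(387.1,220.6),134),("b",(105.5,231.7),145),("Ny",(97,53),158),("Nb",(189,50),169),("No",(280,59),158),("Np",(374,62),158)):
    print(n,np.round(bp(E,K,p,z),1))
E
```

```text
[[ 2.00000e-03 -9.70000e-01 -2.43000e-01  6.00765e+02]
 [-1.00000e+00 -3.00000e-03 -0.00000e+00 -2.71700e+00]
 [-0.00000e+00  2.43000e-01 -9.70000e-01  5.74947e+02]
 [ 0.00000e+00  0.00000e+00  0.00000e+00  1.00000e+00]]
y [580.8 201.6  27. ] w 74.8 yaw -1.2 [581.6 239.1  27. ] [580.  164.2  27. ]
b [582.2  75.9  27. ] w 74.4 yaw 2.6 [580.5 113.   27. ] [583.9  38.7  27. ]
o [576.  -42.8  27. ] w 75.1 yaw -0.4 [576.2  -5.2  27. ] [575.7 -80.3  27. ]
p [ 570.2 -165.2   27. ] w 75.1 yaw 2.9 [ 568.3 -127.7   27. ] [ 572.1 -202.8   27. ]
o [461.   60.1 134. ]
p [474.7 -64.9 134. ]
y [ 450.2 -212.2  134. ]
b [434.9 223.6 145. ]
Ny [685.1 198.8 158. ]
Nb [686.6  77.8 169. ]
No [678.5 -37.4 158. ]
Np [ 675.2 -159.5  158. ]
```

>>> carry_out --motion '[[[3,-14,10,0,0,0,0],[3,-14,10,0,0,0,0],[3,-14,10,0,0,0,0],[3,-14,10,0,0,0,0],[3,-14,10,0,0,0,0],[3,-14,10,0,0,0,0],[3,-14,10,0,0,0,0]]]'

```text
time_s: 4.4
eef_pos: [560.5, 137.2, 263.5]
tool_rot: [0.0, 1.0, -0.0, 0.001]
force: [0.0, -0.4, -0.6]
finger_gap: 1.0
```

```bash
cat > snap.py <<'E'
import sys
from plant import bot
import cv2, numpy as np
n=sys.argv[1]
s=bot.sense(); print(s["time_s"],np.round(s["eef_pos"],1),np.round(s["tool_rot"],4),np.abs(s["qvel"]).max())
c=bot.camera_info("wrist"); im=bot.snapshot("wrist"); cv2.imwrite(f"pics/{n}.png",cv2.resize(im[:,:,::-1],None,fx=1.5,fy=1.5,interpolation=cv2.INTER_CUBIC))
np.savez(f"{n}.npz",im=im,E=c["extrinsics"],K=[c["fx"],c["fy"],c["cx"],c["cy"]])
E
python3 snap.py g1
```

```text
4.4 [560.5 137.2 263.5] [ 1.e-04  1.e+00 -1.e-04  6.e-04] 0.007186253310983455
```

>>> carry_out --motion '[[[0,24,0,0,0,0,0],[0,24,0,0,0,0,0],[0,24,0,0,0,0,0],[0,24,0,0,0,0,0],[0,24,0,0,0,0,0],[0,24,0,0,0,0,0],[0,24,0,0,0,0,0],[0,24,0,0,0,0,0]]]'

```text
time_s: 5.25
eef_pos: [560.4, -100.9, 263.2]
tool_rot: [-0.0, 1.0, 0.001, 0.0]
force: [-0.1, 0.1, 0.4]
finger_gap: 1.0
```

```bash
python3 snap.py g2
```

```text
5.25 [ 560.4 -100.9  263.2] [-0.e+00  1.e+00  8.e-04  4.e-04] 0.01566812214978124
```

View pics/g1.png

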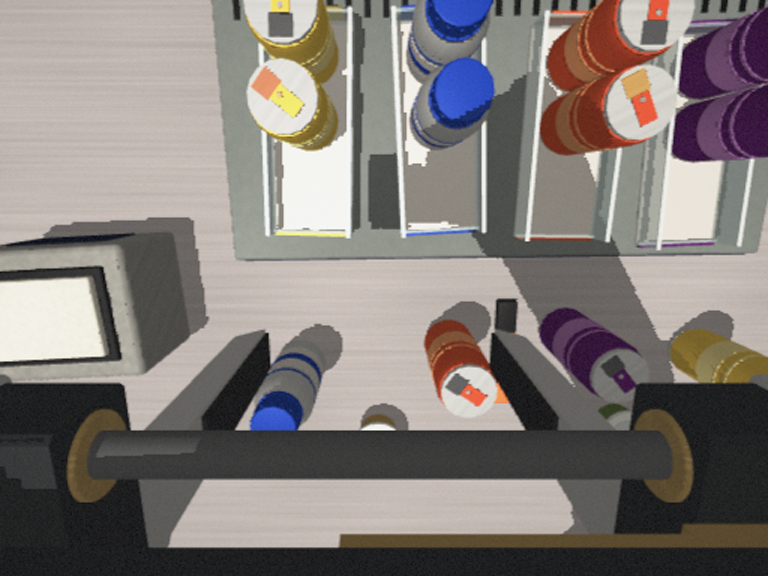

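View pics/g2.png

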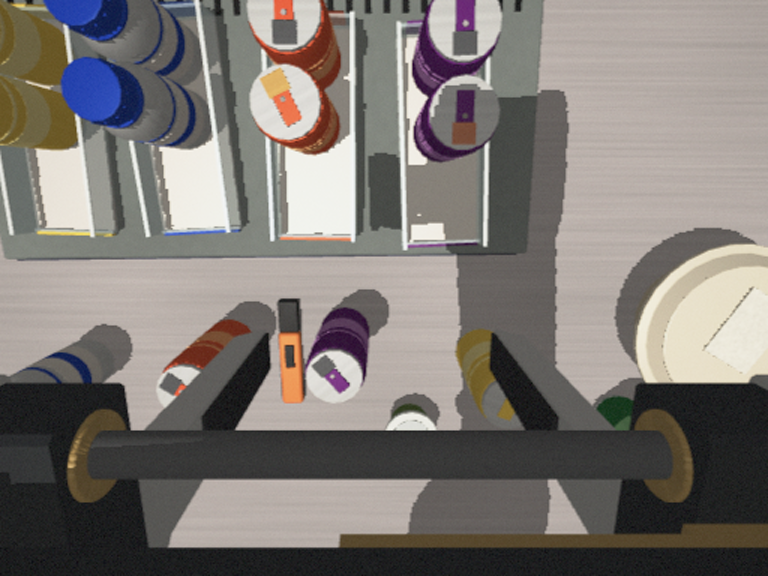

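```bash
python3 - <<'E'
from h import *
import cv2
D={}
for n,f,a,b in (("y","g1",(274,233),(349,236)),("b","g1",(405,236),(485,230)),("o","g2",(274,238),(353,241)),("p","g2",(407,248),(486,244))):
    d=np.load(f+".npz");E,K=d["E"],d["K"]
    P=[bp(E,K,np.array(q)/1.5,27) for q in (a,b)]; v=P[0]-P[1]
    print(n,"strip",np.round((P[0]+P[1])/2,1),"w",round(np.linalg.norm(v),1),"yaw",round(np.degrees(np.arctan2(-v[0],v[1])),1))
for n,f,p,z in (("Ny","g1",(282,95),158),("No","g2",(286,102),158),("Np","g2",(459,109),158),("Nb","g1",(461,93),169),("o","g1",(468,391),134),("p","g2",(335,377),134)):
    d=np.load(f+".npz");E,K=d["E"],d["K"]
    print(n,np.round(bp(E,K,np.array(p)/1.5,z),1))
for f in ("g1","g2"):
    im=cv2.imread(f"pics/{f}.png"); x0=230
    cv2.imwrite(f"pics/{f}z.png",cv2.resize(im[120:260,x0:x0+290],None,fx=2.7,fy=4,interpolation=cv2.INTER_CUBIC))
E
```

```text
y strip [580.5 203.8  27. ] w 75.4 yaw -2.3
b strip [581.9  69.6  27. ] w 80.5 yaw 4.2
o strip [575.2 -36.1  27. ] w 79.6 yaw -2.1
p strip [ 568.8 -170.5   27. ] w 79.9 yaw 3.0
Ny [687.7 200.1 158. ]
No [683.  -40.3 158. ]
Np [ 678.8 -155.7  158. ]
Nb [686.8  83.1 169. ]
o [461.6  61.4 134. ]
p [474.3 -65.9 134. ]
```

View pics/g1z.png

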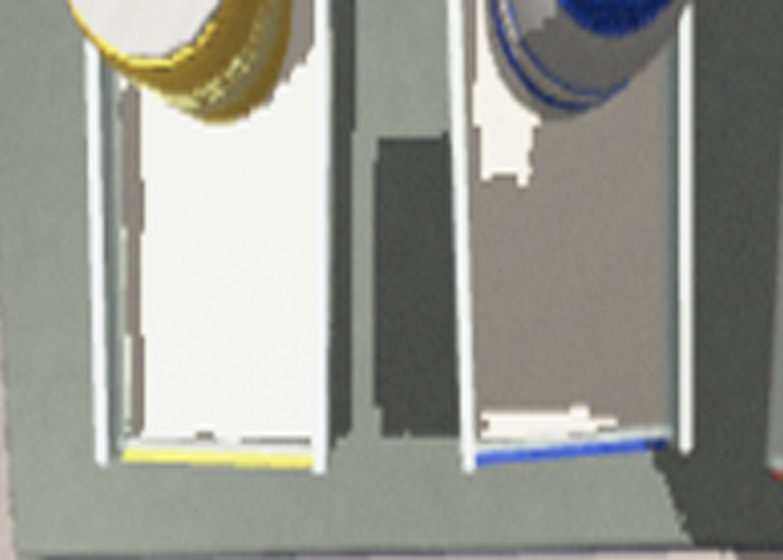

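View pics/g2z.png

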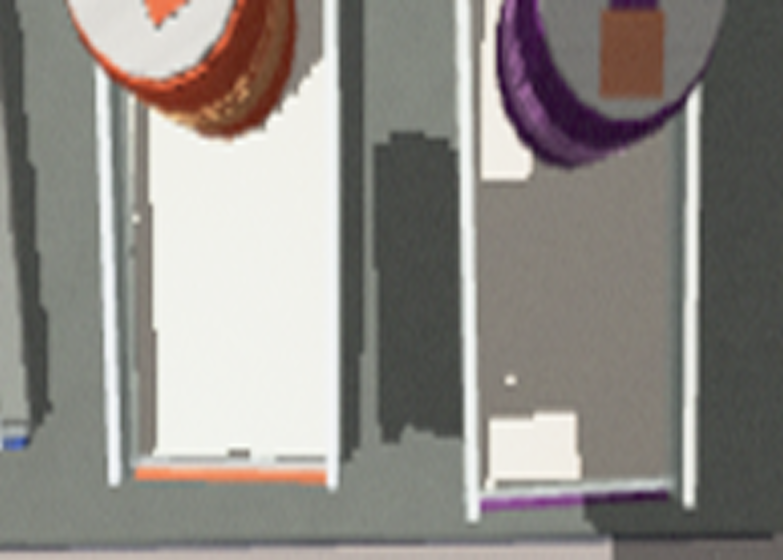

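```bash
python3 - <<'E'
from h import *
cv=lambda p:(np.array([p[0]/2.7+230,p[1]/4+120]))/1.5
for z in (58,62):
  for n,f,a,b in (("y","g1",(103,462),(320,470)),("b","g1",(469,470),(685,450)),("o","g2",(115,484),(333,487)),("p","g2",(473,518),(690,506))):
    d=np.load(f+".npz");E,K=d["E"],d["K"]
    P=[bp(E,K,cv(q),z) for q in (a,b)]; v=P[0]-P[1]; m=(P[0]+P[1])/2; th=np.arctan2(-v[0],v[1])
    print(z,n,np.round(m,1),"w",round(np.linalg.norm(v),1),"yaw",round(np.degrees(th),1),"orig",np.round(m[:2]+40*np.array([np.cos(th),np.sin(th)]),1))
# wall direction from line points
for n,f,ls in (("y","g1",[((92,60),(103,462)),((322,60),(320,470))]),("b","g1",[((455,20),(469,470)),((686,20),(685,450))]),("o","g2",[((101,80),(115,484)),((333,60),(333,487))]),("p","g2",[((464,40),(473,518)),((695,110),(690,506))])):
    d=np.load(f+".npz");E,K=d["E"],d["K"]
    for a,b in ls:
        v=bp(E,K,cv(a),58)-bp(E,K,cv(b),58); print(n,"wall yaw",round(np.degrees(np.arctan2(v[1],v[0])),2))
E
```

```text
58 y [582.1 202.2  58. ] w 75.4 yaw -1.5 orig [622.1 201.1]
58 b [583.4  75.2  58. ] w 75.0 yaw 3.5 orig [623.3  77.7]
58 o [577.3 -40.1  58. ] w 75.9 yaw -0.5 orig [617.3 -40.5]
58 p [ 571.2 -164.8   58. ] w 75.8 yaw 2.2 orig [ 611.1 -163.3]
62 y [582.6 201.5  62. ] w 74.7 yaw -1.5 orig [622.6 200.5]
62 b [583.9  75.8  62. ] w 74.3 yaw 3.5 orig [623.8  78.3]
62 o [577.8 -40.7  62. ] w 75.2 yaw -0.5 orig [617.8 -41.1]
62 p [ 571.7 -164.2   62. ] w 75.1 yaw 2.2 orig [ 611.7 -162.7]
y wall yaw -1.14
y wall yaw -1.41
b wall yaw 3.34
b wall yaw 2.95
o wall yaw -0.28
o wall yaw -0.74
p wall yaw 2.44
p wall yaw 2.26
```

>>> carry_out --motion '[[[-9.9,-16.1,5,0,0,0,0],[-9.9,-16.1,5,0,0,0,0],[-9.9,-16.1,5,0,0,0,0],[-9.9,-16.1,5,0,0,0,0],[-9.9,-16.1,5,0,0,0,0],[-9.9,-16.1,5,0,0,0,0],[-9.9,-16.1,8,0,0,0,0],[-9.9,-16.1,11,0,0,0,0],[-9.9,-16.1,14,0,0,0,0],[-9.9,-16.1,17,0,0,0,0],[-9.9,-16.1,19,0,0,0,0],[-9.9,-16.1,20.3,0,0,0,0],[-9.9,-16.1,20.3,0,0,0,0],[-9.9,-16.1,20.3,0,0,0,0]]]' --grip_force 20

```text
time_s: 6.7
eef_pos: [461.8, 59.4, 60.3]
tool_rot: [-0.0, 1.0, 0.001, 0.0]
force: [-0.6, 0.1, 0.3]
finger_gap: 1.002
```

```bash
python3 snap.py k1
```

```text
6.7 [461.8  59.4  60.3] [-1.e-04  1.e+00  6.e-04  3.e-04] 0.02017701264346068
```

View pics/k1.png

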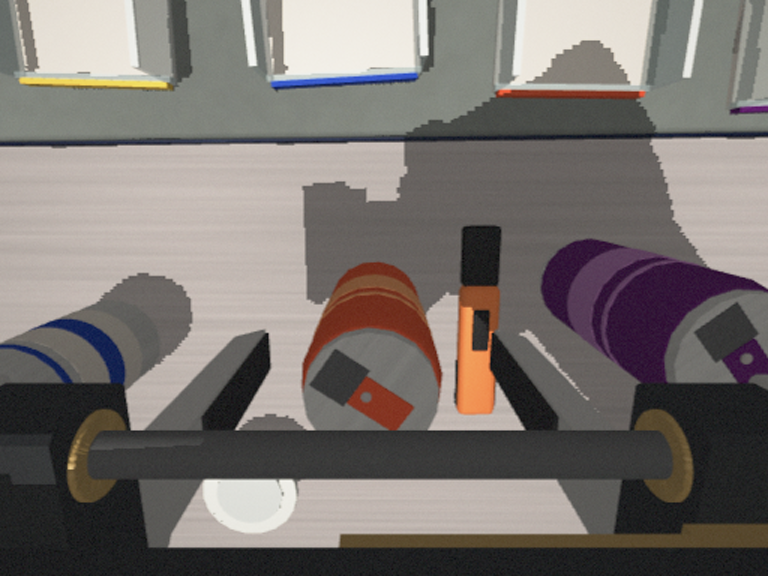

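```bash
python3 - <<'E'
from h import *
d=np.load("k1.npz");E,K=d["E"],d["K"]
for n,a,b in (("y",(20,81),(172,87)),("b",(272,85),(418,75)),("o",(497,93),(645,95))):
  for z in (24,30):
    P=[bp(E,K,np.array(q)/1.5,z) for q in (a,b)]; v=P[0]-P[1]; m=(P[0]+P[1])/2; th=np.arctan2(-v[0],v[1])
    print(z,n,np.round(m,1),"w",round(np.linalg.norm(v),1),"yaw",round(np.degrees(th),1),"orig",np.round(m[:2]+39*np.array([np.cos(th),np.sin(th)]),1))
print(bp(E,K,(248,265.5),134))
E
```

```text
24 y [581.7 204.3  24. ] w 78.3 yaw -2.1 orig [620.7 202.9]
30 y [580.5 200.8  30. ] w 76.4 yaw -2.1 orig [619.5 199.4]
24 b [583.7  75.6  24. ] w 75.6 yaw 3.6 orig [622.6  78.1]
30 b [582.4  75.2  30. ] w 73.8 yaw 3.6 orig [621.4  77.6]
24 o [577.  -41.9  24. ] w 77.0 yaw -0.7 orig [616.  -42.4]
30 o [575.9 -39.5  30. ] w 75.2 yaw -0.7 orig [614.9 -40. ]
[460.33787281  60.15536418 134.        ]
```

>>> carry_out --motion '[[[0,0,0,0,0,0,1],[0,0,0,0,0,0,1],[0,0,0,0,0,0,1],[0,0,0,0,0,0,1],[0,0,0,0,0,0,1],[0,0,0,0,0,0,1],[0,0,0,0,0,0,1],[0,0,0,0,0,0,1]]]' --grip_force 20

```text
time_s: 7.55
eef_pos: [461.2, 59.5, 59.7]
tool_rot: [-0.0, 1.0, 0.001, 0.0]
force: [0.4, 1.1, 1.0]
finger_gap: 0.567
```

>>> carry_out --motion '[[[0,0,-2,0,0,0,1],[0,0,-5,0,0,0,1],[0,0,-8,0,0,0,1],[0,0,-10,0,0,0,1],[3,2,-10,0,0,0,1],[6,4,-10,0,0,0,1],[9,6,-10,0,0,0,1],[12,8,-10,0,0,0,1],[14,9.3,-10,0,0,0,1],[15.5,10.05,-10,0,0,0,1],[15.5,10.05,-10,0,0,0,1],[15.5,10.05,-10,0,0,0,1],[15.5,10.05,-8.5,0,0,0,1],[15.5,10.05,-7,0,0,0,1],[15.5,10.05,-5.5,0,0,0,1],[15.5,10.05,-4.5,0,0,0,1],[15.5,10.05,-3.8,0,0,0,1],[15.5,10.05,-3.4,0,0,0,1],[15.5,10.05,-3.4,0,0,0,1]]]'

```text
time_s: 9.45
eef_pos: [616.1, -40.9, 93.2]
tool_rot: [-0.0, 1.0, 0.001, -0.0]
force: [-1.1, -0.2, -2.5]
finger_gap: 0.558
```

```bash
python3 snap.py l1; python3 - <<'E'
from plant import bot
import cv2
im=bot.snapshot("side"); cv2.imwrite("pics/l1s.png",cv2.resize(im[120:250,120:290,::-1],None,fx=4,fy=4,interpolation=cv2.INTER_CUBIC))
E
```

```text
9.45 [616.1 -40.9  93.2] [-1.e-04  1.e+00  7.e-04 -3.e-04] 0.012651367053616054
```

View pics/l1.png

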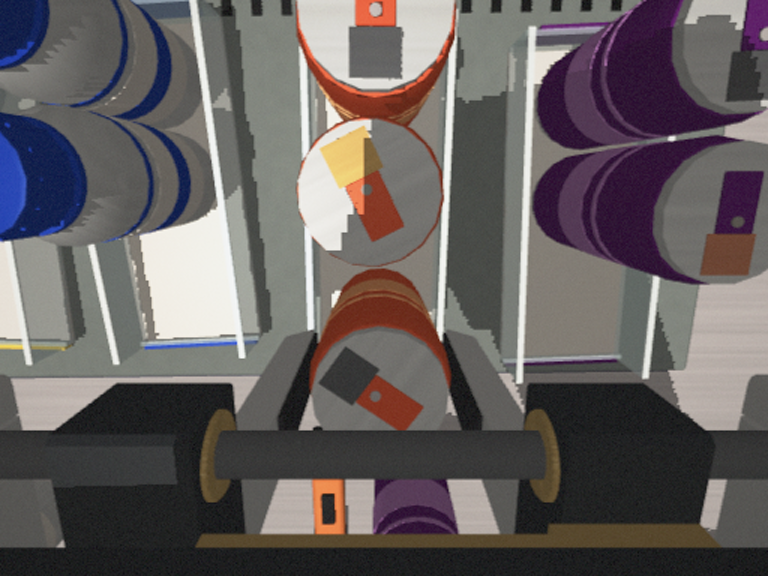

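View pics/l1s.png

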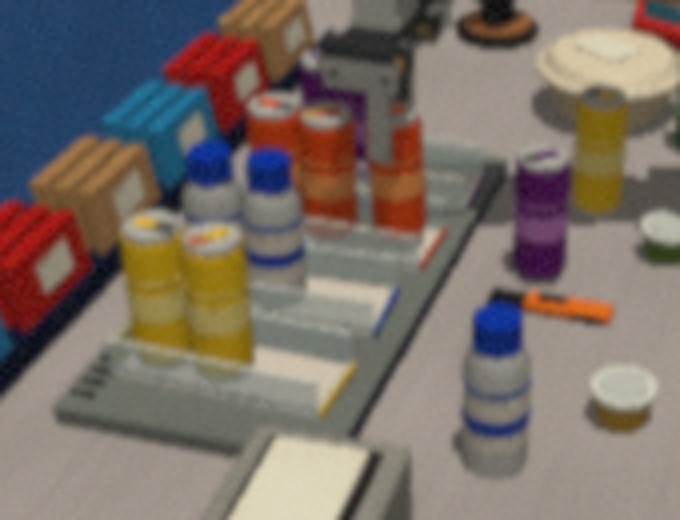

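>>> carry_out --motion '[[[0,0,0.4,0,0,0,1],[0,0,0.6,0,0,0,1],[0,0,0.75,0,0,0,1],[0,0,0.85,0,0,0,1],[0,0,0.9,0,0,0,1],[0,0,0.9,0,0,0,1]]]'

```text
time_s: 10.15
eef_pos: [616.3, -40.9, 84.7]
tool_rot: [-0.0, 1.0, 0.001, 0.0]
force: [-0.1, -0.6, -3.1]
finger_gap: 0.558
```

>>> carry_out --motion '[[[0,0,0.05,0,0,0,1],[0,0,0.1,0,0,0,1],[0,0,0.1,0,0,0,1]]]'

```text
time_s: 10.45
eef_pos: [616.4, -40.9, 84.1]
tool_rot: [0.0, 1.0, 0.001, 0.0]
force: [-2.5, 0.3, 4.1]
finger_gap: 0.56
```

>>> carry_out --motion '[[[0,0,0.1,0,0,0,0.4],[0,0,0.1,0,0,0,0.3],[0,0,0.1,0,0,0,0.15],[0,0,0.1,0,0,0,0.1],[0,0,0.1,0,0,0,0.1],[0,0,-1,0,0,0,0.1],[0,0,-3,0,0,0,0.1],[0,0,-6,0,0,0,0.1],[0,0,-10,0,0,0,0],[0,0,-12,0,0,0,0],[0,0,-12,0,0,0,0]]]'

```text
time_s: 11.55
eef_pos: [618.0, -40.7, 207.9]
tool_rot: [0.0, 1.0, 0.001, 0.003]
force: [0.7, -0.4, -0.9]
finger_gap: 0.998
```

```bash
python3 snap.py m1
```

```text
11.55 [618.  -40.7 207.9] [2.0e-04 1.0e+00 7.0e-04 2.7e-03] 0.05554880072425165
```

View pics/m1.png

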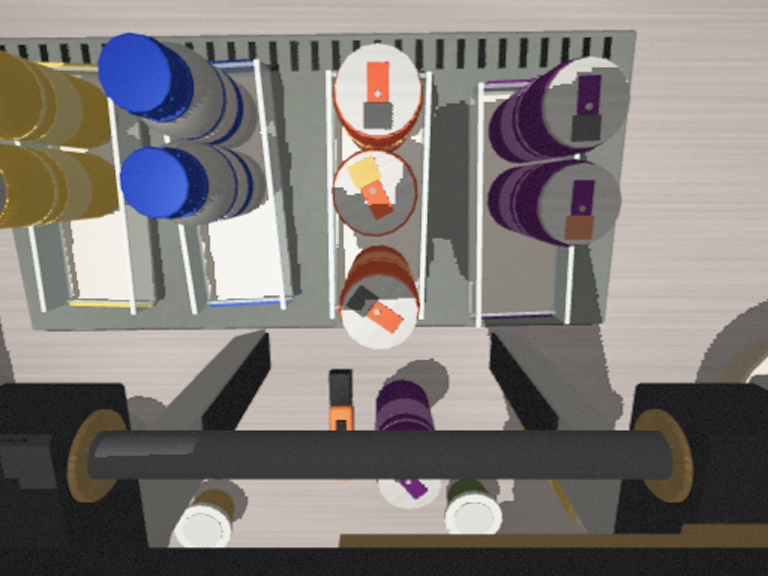

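>>> carry_out --motion '[[[-4,1,0,0,0,0,0],[-8,1.5,0,0,0,0,0],[-12,2.45,0,0,0,0,0],[-14.2,2.45,0,0,0,0,0],[-14.2,2.45,1,0,0,0,0],[-14.2,2.45,4,0,0,0,0],[-14.2,2.45,7,0,0,0,0],[-14.2,2.45,10,0,0,0,0],[-14.2,2.45,12.5,0,0,0,0],[-14.2,2.45,14,0,0,0,0],[-14.2,2.45,14.4,0,0,0,0],[-14.2,2.45,14.4,0,0,0,0],[-14.2,2.45,14.4,0,0,0,0]]]'

```text
time_s: 12.9
eef_pos: [474.8, -65.5, 60.1]
tool_rot: [-0.0, 1.0, 0.001, 0.0]
force: [-0.5, 0.4, 0.3]
finger_gap: 1.002
```

```bash
python3 snap.py k2
```

```text
12.9 [474.8 -65.5  60.1] [-1.e-04  1.e+00  7.e-04  2.e-04] 0.01313527494110852
```

View pics/k2.png

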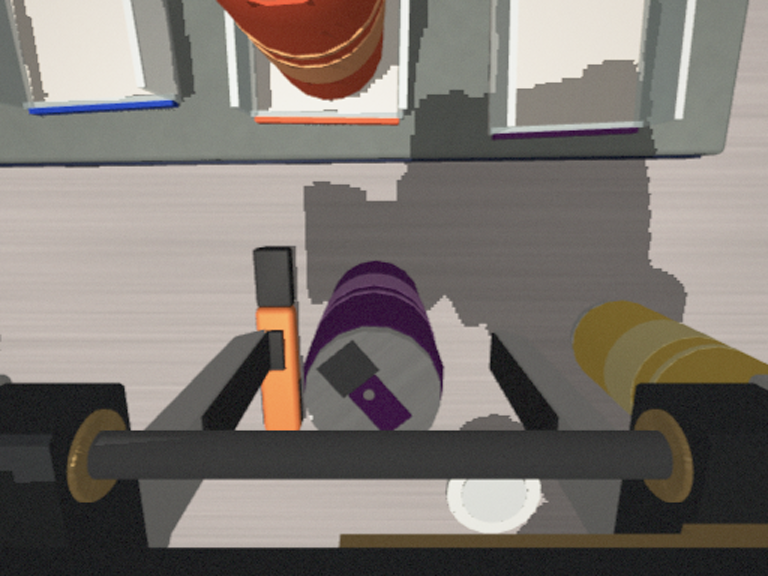

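>>> carry_out --motion '[[[0,0,0,0,0,0,1],[0,0,0,0,0,0,1],[0,0,0,0,0,0,1],[0,0,0,0,0,0,1],[0,0,0,0,0,0,1],[0,0,0,0,0,0,1],[0,0,0,0,0,0,1],[0,0,0,0,0,0,1]]]'

```text
time_s: 13.75
eef_pos: [474.3, -65.6, 59.7]
tool_rot: [-0.0, 1.0, 0.001, -0.0]
force: [-0.2, 0.9, 0.6]
finger_gap: 0.567
```

```bash
python3 - <<'E'
from h import *
d=np.load("k2.npz");E,K=d["E"],d["K"]
for n,a,b in (("b",(29,110),(177,102)),("o",(256,120),(400,121)),("p",(491,135),(638,129))):
  for z in (24,30):
    P=[bp(E,K,np.array(q)/1.5,z) for q in (a,b)]; v=P[0]-P[1]; m=(P[0]+P[1])/2; th=np.arctan2(-v[0],v[1])
    print(z,n,np.round(m,1),"w",round(np.linalg.norm(v),1),"yaw",round(np.degrees(th),1),"orig",np.round(m[:2]+39*np.array([np.cos(th),np.sin(th)]),1))
E
```

```text
24 b [584.   77.5  24. ] w 78.1 yaw 2.9 orig [623.   79.5]
30 b [583.1  74.   30. ] w 76.2 yaw 2.9 orig [622.  76.]
24 o [577.  -40.1  24. ] w 75.8 yaw -0.3 orig [616.  -40.3]
30 o [576.2 -40.7  30. ] w 74.0 yaw -0.3 orig [615.2 -40.9]
24 p [ 571.4 -165.1   24. ] w 77.6 yaw 2.3 orig [ 610.3 -163.5]
30 p [ 570.8 -162.7   30. ] w 75.7 yaw 2.3 orig [ 609.7 -161.2]
```

>>> carry_out --motion '[[[0,0,-2,0,0,0,1],[0,0,-5,0,0,0,1],[0,0,-8,0,0,0,1],[0,0,-10,0,0,0,1],[2,2.5,-10,0,0,0,1],[5,5,-10,0,0,0,1],[8,7,-10,0,0,0,1],[11,9,-10,0,0,0,1],[13,9.7,-10,0,0,0,1],[13.55,9.7,-10,0,0,0,1],[13.55,9.7,-10,0,0,0,1],[13.55,9.7,-9,0,0,0,1],[13.55,9.7,-7.5,0,0,0,1],[13.55,9.7,-6,0,0,0,1],[13.55,9.7,-4.6,0,0,0,1],[13.55,9.7,-3.6,0,0,0,1],[13.55,9.7,-3.1,0,0,0,1],[13.55,9.7,-2.8,0,0,0,1],[13.55,9.7,-2.6,0,0,0,1],[13.55,9.7,-2.6,0,0,0,1]]]'

```text
time_s: 15.75
eef_pos: [610.1, -162.4, 85.8]
tool_rot: [-0.0, 1.0, 0.001, 0.0]
force: [-0.4, 0.1, -2.3]
finger_gap: 0.564
```

```bash
python3 snap.py l2
```

```text
15.75 [ 610.1 -162.4   85.8] [-0.e+00  1.e+00  7.e-04  2.e-04] 0.005147450261497235
```

View pics/l2.png

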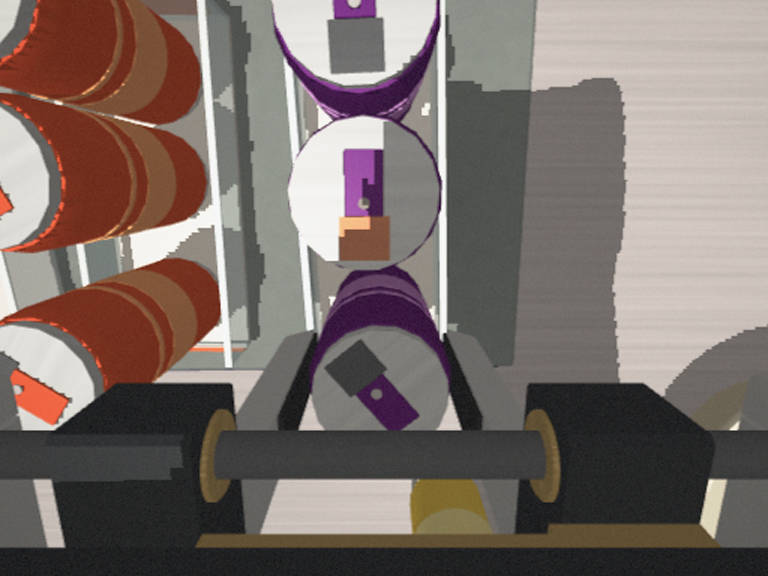

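>>> carry_out --motion '[[[0,0,0.06,0,0,0,1],[0,0,0.11,0,0,0,1],[0,0,0.15,0,0,0,1],[0,0,0.17,0,0,0,1],[0,0,0.17,0,0,0,1]]]'

```text
time_s: 16.3
eef_pos: [609.9, -162.4, 84.0]
tool_rot: [-0.0, 1.0, 0.001, 0.0]
force: [-0.0, 0.2, -3.1]
finger_gap: 0.56
```

>>> carry_out --motion '[[[0,0,0.05,0,0,0,1],[0,0,0.05,0,0,0,1]]]'

```text
time_s: 16.5
eef_pos: [610.1, -162.5, 83.7]
tool_rot: [0.0, 1.0, 0.001, 0.0]
force: [-1.0, 0.4, 0.9]
finger_gap: 0.559
```

>>> carry_out --motion '[[[0,0,0.02,0,0,0,0.4],[0,0,0.02,0,0,0,0.3],[0,0,0.02,0,0,0,0.15],[0,0,0.02,0,0,0,0.1],[0,0,0.02,0,0,0,0.1],[0,0,-1,0,0,0,0.1],[0,0,-3,0,0,0,0.1],[0,0,-6,0,0,0,0.1],[0,0,-10,0,0,0,0],[0,0,-12,0,0,0,0],[0,0,-12,0,0,0,0],[0,0,-12,0,0,0,0]]]'

```text
time_s: 17.7
eef_pos: [609.9, -162.5, 204.0]
tool_rot: [0.0, 1.0, 0.001, 0.0]
force: [-0.5, 0.8, -0.0]
finger_gap: 1.005
```

```bash
python3 snap.py m2
```

```text
17.7 [ 609.9 -162.5  204. ] [2.e-04 1.e+00 6.e-04 4.e-04] 0.020944535544858322
```

View pics/m2.png

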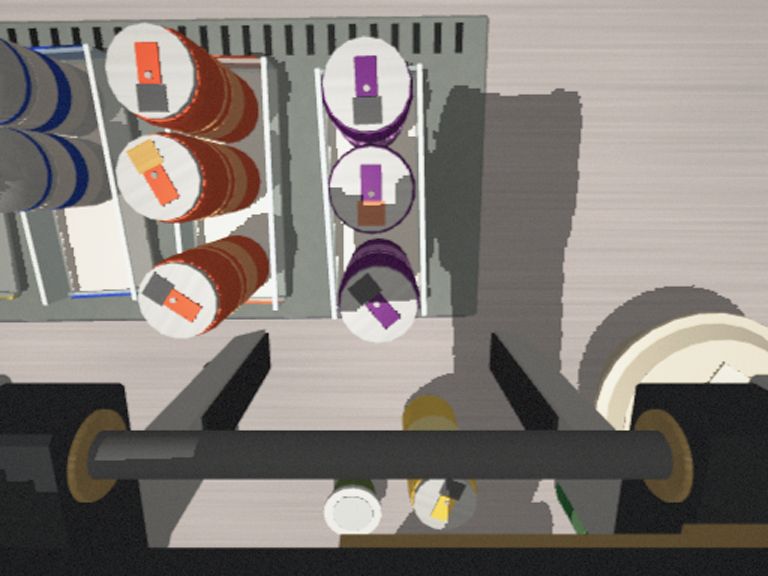

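```bash
python3 - <<'E'
from h import *
d=np.load("m2.npz");E,K=d["E"],d["K"]
print(bp(E,K,np.array((445,503))/1.5,134))
d=np.load("g2.npz");E,K=d["E"],d["K"]
E
python3 - <<'E'
import cv2
im=cv2.imread("pics/e.png")[180:250,330:440]
cv2.imwrite("pics/ez.png",cv2.resize(im,None,fx=7,fy=7,interpolation=cv2.INTER_CUBIC))
E
```

```text
[ 450.03548649 -212.97494882  134.        ]
```

View pics/ez.png

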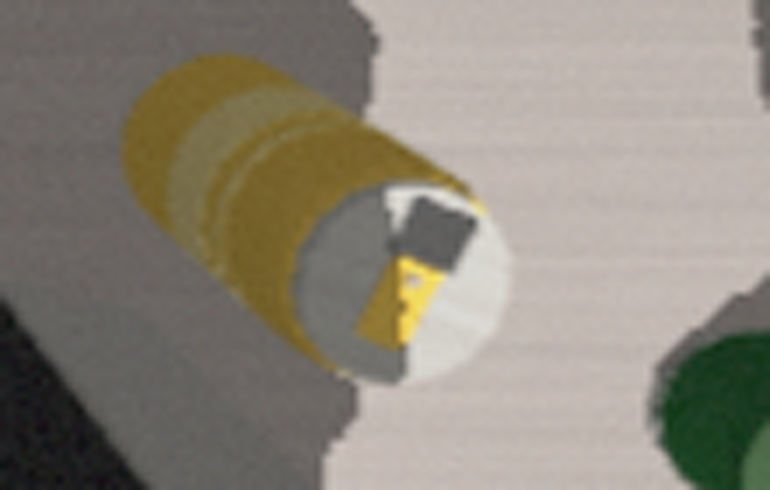

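>>> carry_out --motion '[[[-4,1.2,0,0,0,0,0],[-8,2.5,0,0,0,0,0],[-12,4,0,0,0,0,0],[-16,5,0,0,0,0,0],[-16,5,0,0,0,0,0],[-16,5,1,0,0,0,0],[-16,5,4,0,0,0,0],[-16,5,7,0,0,0,0],[-16,5,10,0,0,0,0],[-16,5,12.5,0,0,0,0],[-16,5,14,0,0,0,0],[-16,5,14.4,0,0,0,0],[-16,5,14.4,0,0,0,0],[-16,5,14.4,0,0,0,0]]]'

```text
time_s: 19.15
eef_pos: [450.6, -212.4, 59.7]
tool_rot: [-0.0, 1.0, 0.001, 0.0]
force: [1.9, -0.1, 0.5]
finger_gap: 0.998
```

```bash
python3 snap.py k3
```

```text
19.15 [ 450.6 -212.4   59.7] [-1.e-04  1.e+00  1.e-03  2.e-04] 0.01454103893795335
```

View pics/k3.png

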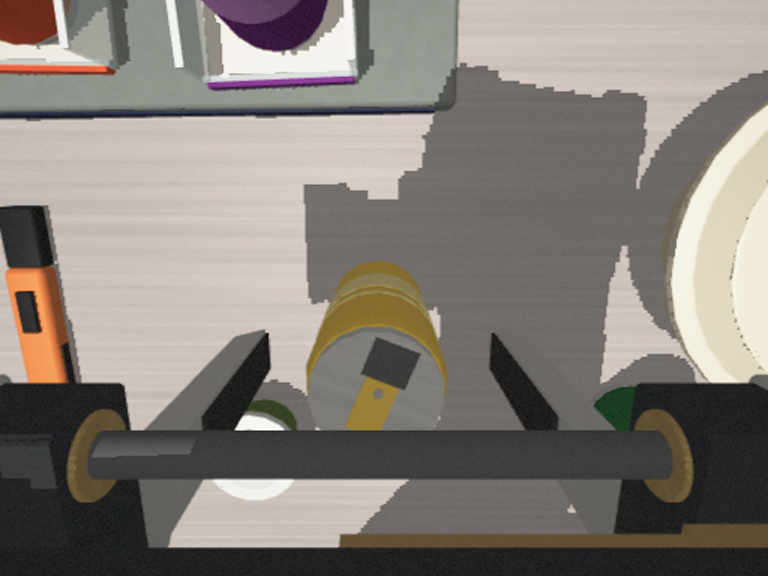

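>>> carry_out --motion '[[[0,0,0,0,0,0,1],[0,0,0,0,0,0,1],[0,0,0,0,0,0,1],[0,0,0,0,0,0,1],[0,0,0,0,0,0,1],[0,0,0,0,0,0,1],[0,0,0,0,0,0,1],[0,0,0,0,0,0,1],[0,0,-2,0,0,0,1],[0,0,-5,0,0,0,1],[0,0,-8,0,0,0,1],[0,0,-11,0,0,0,1],[0,-2,-12,0,0,0,1],[0.5,-6,-12,0,0,0,1],[1.5,-10,-12,0,0,0,1],[2.5,-14,-12,0,0,0,1],[4,-18,-12,0,0,0,1],[6,-22,-12,0,0,0,1],[8,-26,-12,0,0,0,1],[10,-29,-12,0,0,0,1]]]'

```text
time_s: 21.2
eef_pos: [549.3, 81.0, 179.0]
tool_rot: [-0.0, 1.0, 0.002, -0.0]
force: [1.2, 0.0, -1.1]
finger_gap: 0.565
```

>>> carry_out --motion '[[[3,-4,0,0,0,0,1],[5,-8,0,0,0,0,1],[6.5,-11,0,0,0,0,1],[7,-12.3,0,0,0,0,1],[7,-12.3,0,0,0,0,1],[7,-12.3,1.5,0,0,0,1],[7,-12.3,3.5,0,0,0,1],[7,-12.3,5.5,0,0,0,1],[7,-12.3,7,0,0,0,1],[7,-12.3,8,0,0,0,1],[7,-12.3,8.6,0,0,0,1],[7,-12.3,8.6,0,0,0,1],[7,-12.3,8.6,0,0,0,1]]]'

```text
time_s: 22.5
eef_pos: [619.8, 200.6, 94.0]
tool_rot: [-0.0, 1.0, 0.001, 0.0]
force: [0.1, -0.3, -1.9]
finger_gap: 0.563
```

```bash
python3 snap.py l3
```

```text
22.5 [619.8 200.6  94. ] [-2.e-04  1.e+00  6.e-04  4.e-04] 0.006798907469877637
```

View pics/l3.png

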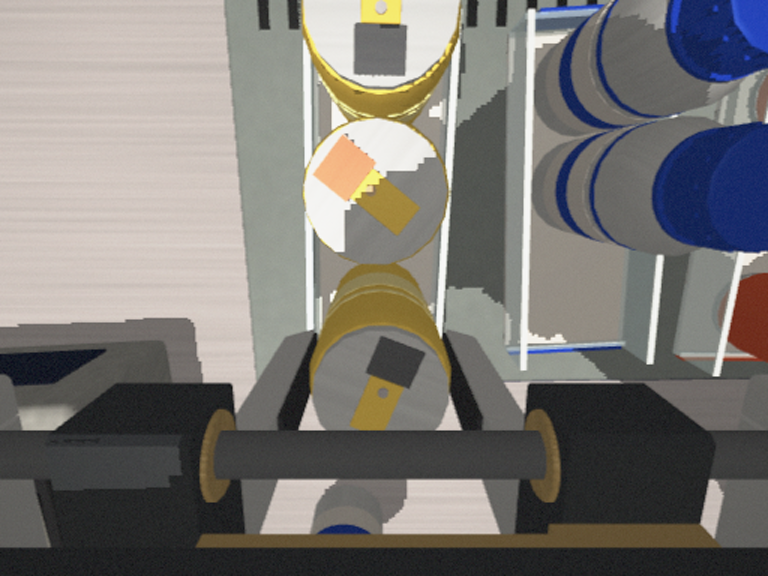

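>>> carry_out --motion '[[[0,0,0.4,0,0,0,1],[0,0,0.65,0,0,0,1],[0,0,0.8,0,0,0,1],[0,0,0.9,0,0,0,1],[0,0,0.97,0,0,0,1],[0,0,1,0,0,0,1],[0,0,1,0,0,0,1]]]'

```text
time_s: 23.25
eef_pos: [619.5, 200.6, 83.6]
tool_rot: [-0.0, 1.0, 0.001, 0.0]
force: [1.0, -1.3, -1.6]
finger_gap: 0.562
```

>>> carry_out --motion '[[[0,0,0.05,0,0,0,1],[0,0,0.05,0,0,0,1]]]'

```text
time_s: 23.45
eef_pos: [619.7, 200.7, 83.4]
tool_rot: [-0.0, 1.0, 0.001, 0.0]
force: [-0.6, -0.3, 4.2]
finger_gap: 0.564
```

>>> carry_out --motion '[[[0,0,0,0,0,0,0.4],[0,0,0,0,0,0,0.3],[0,0,0,0,0,0,0.15],[0,0,0,0,0,0,0.1],[0,0,0,0,0,0,0.1],[0,0,-1,0,0,0,0.1],[0,0,-3,0,0,0,0.1],[0,0,-6,0,0,0,0.1],[0,0,-10,0,0,0,0],[0,0,-12,0,0,0,0],[0,0,-12,0,0,0,0],[0,0,-12,0,0,0,0]]]'

```text
time_s: 24.65
eef_pos: [619.5, 200.5, 203.5]
tool_rot: [-0.0, 1.0, 0.001, 0.0]
force: [0.4, 1.0, -1.4]
finger_gap: 0.998
```

```bash
python3 snap.py m3
```

```text
24.65 [619.5 200.5 203.5] [-0.e+00  1.e+00  6.e-04  4.e-04] 0.021012769707722537
```

View pics/m3.png

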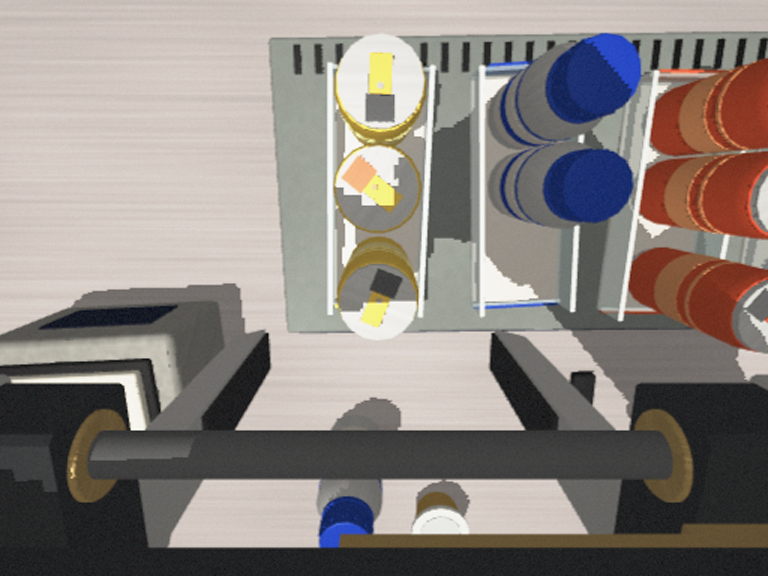

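```bash
python3 - <<'E'
from h import *
from plant import bot
d=np.load("m3.npz");E,K=d["E"],d["K"]
print(bp(E,K,np.array((346,537))/1.5,145))
im=bot.snapshot("top"); c=bot.camera_info("top")
import cv2
cv2.imwrite("pics/t4.png",cv2.resize(im[90:255,165:345,::-1],None,fx=4,fy=3.5,interpolation=cv2.INTER_CUBIC))
h=cv2.cvtColor(im,cv2.COLOR_RGB2HSV); m=(cv2.inRange(h,(105,150,60),(125,255,255)));m[:195]=0;m[235:]=0;m[:,:165]=0;m[:,205:]=0
ys,xs=np.nonzero(m); print(len(xs),xs.mean(),ys.mean(),xs.min(),xs.max(),ys.min(),ys.max())
K=(c["fx"],c["fy"],c["cx"],c["cy"])
print(bp(np.array(c["extrinsics"]),K,((xs.min()+xs.max())/2,(ys.min()+ys.max())/2),145),bp(np.array(c["extrinsics"]),K,(xs.mean(),ys.mean()),142))
E
```

```text
[440.09464359 222.94458949 145.        ]
77 182.16883116883116 211.27272727272728 177 187 207 218
[432.83828552 223.66876309 145.        ] [436.80379235 223.73962858 142.        ]
```

View pics/t4.png

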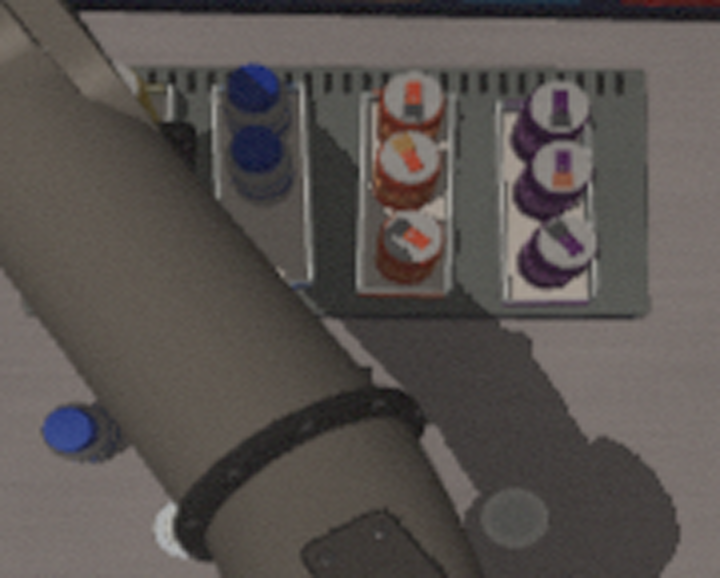

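>>> carry_out --motion '[[[-4,-1,0,0,0,0,0],[-8,-1.5,0,0,0,0,0],[-12,-2.3,0,0,0,0,0],[-16,-2.3,0,0,0,0,0],[-18.4,-2.3,0,0,0,0,0],[-18.4,-2.3,0,0,0,0,0],[-18.4,-2.3,1,0,0,0,0],[-18.4,-2.3,4,0,0,0,0],[-18.4,-2.3,7,0,0,0,0],[-18.4,-2.3,10,0,0,0,0],[-18.4,-2.3,12.5,0,0,0,0],[-18.4,-2.3,14,0,0,0,0],[-18.4,-2.3,14.35,0,0,0,0],[-18.4,-2.3,14.35,0,0,0,0],[-18.4,-2.3,14.35,0,0,0,0]]]'

```text
time_s: 26.25
eef_pos: [436.1, 223.7, 60.3]
tool_rot: [-0.0, 1.0, 0.001, 0.0]
force: [0.7, -0.8, 0.8]
finger_gap: 1.0
```

```bash
python3 snap.py k4
```

```text
26.25 [436.1 223.7  60.3] [-3.e-04  1.e+00  6.e-04  5.e-04] 0.011562967323596431
```

View pics/k4.png

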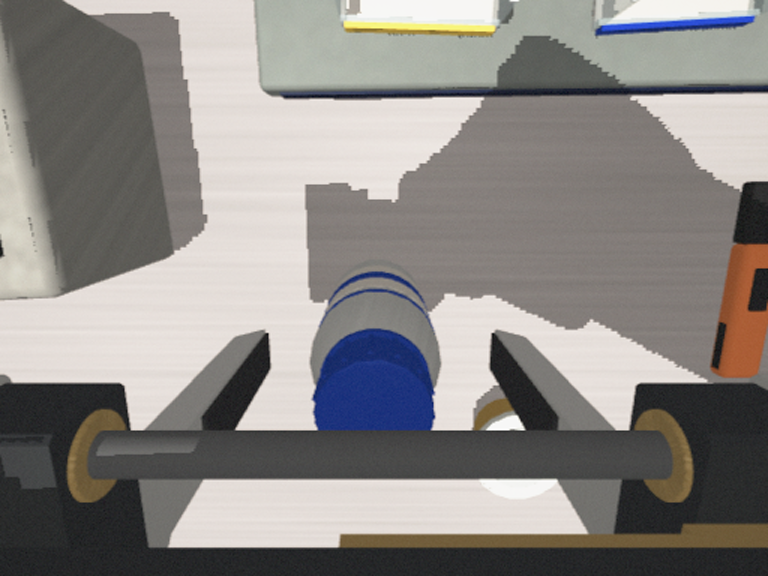

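>>> carry_out --motion '[[[0,0,0,0,0,0,1],[0,0,0,0,0,0,1],[0,0,0,0,0,0,1],[0,0,0,0,0,0,1],[0,0,0,0,0,0,1],[0,0,0,0,0,0,1],[0,0,0,0,0,0,1],[0,0,0,0,0,0,1],[0,0,-2,0,0,0,1],[0,0,-5,0,0,0,1],[0,0,-8,0,0,0,1],[0,0,-11,0,0,0,1],[0,2,-12,0,0,0,1],[1,5,-12,0,0,0,1],[2,8.5,-12,0,0,0,1],[4,12,-12,0,0,0,1],[7,14,-12,0,0,0,1],[10,14.55,-12,0,0,0,1],[12,14.55,-12,0,0,0,1],[12,14.55,-12,0,0,0,1]]]'

```text
time_s: 28.3
eef_pos: [557.1, 77.3, 178.5]
tool_rot: [-0.0, 1.0, -0.0, -0.001]
force: [-0.2, -0.8, -4.1]
finger_gap: 0.564
```

>>> carry_out --motion '[[[2.5,0,0,0,0,0,1],[4.5,0,0,0,0,0,1],[6,0,0,0,0,0,1],[6.5,0,0,0,0,0,1],[6.5,0,0,0,0,0,1],[6.5,0,1.5,0,0,0,1],[6.5,0,3.5,0,0,0,1],[6.5,0,5.5,0,0,0,1],[6.5,0,7,0,0,0,1],[6.5,0,8,0,0,0,1],[6.5,0,8.6,0,0,0,1],[6.5,0,8.6,0,0,0,1],[6.5,0,8.6,0,0,0,1]]]'

```text
time_s: 29.6
eef_pos: [620.9, 78.2, 94.0]
tool_rot: [-0.0, 1.0, 0.001, 0.0]
force: [-0.4, -0.4, -3.7]
finger_gap: 0.57
```

```bash
python3 snap.py l4
```

```text
29.6 [620.9  78.2  94. ] [-1.e-04  1.e+00  7.e-04  4.e-04] 0.0060254799872561495
```

View pics/l4.png

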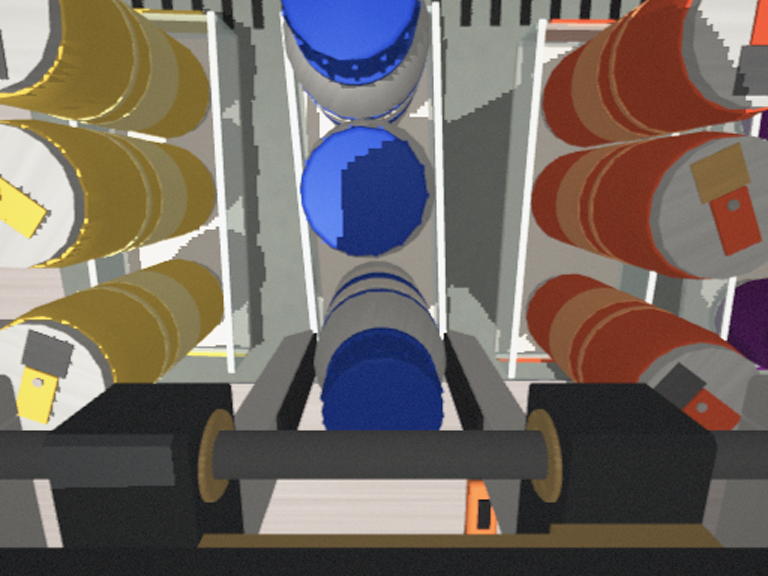

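>>> carry_out --motion '[[[0,0,0.4,0,0,0,1],[0,0,0.65,0,0,0,1],[0,0,0.8,0,0,0,1],[0,0,0.9,0,0,0,1],[0,0,0.95,0,0,0,1],[0,0,0.95,0,0,0,1]]]'

```text
time_s: 30.25
eef_pos: [620.6, 78.1, 84.0]
tool_rot: [-0.0, 1.0, 0.001, -0.0]
force: [-0.0, 0.2, -3.8]
finger_gap: 0.564
```

>>> carry_out --motion '[[[0,0,0.05,0,0,0,1],[0,0,0.05,0,0,0,1]]]'

```text
time_s: 30.45
eef_pos: [620.8, 78.1, 83.8]
tool_rot: [-0.0, 1.0, 0.001, 0.0]
force: [-1.5, -0.1, -0.6]
finger_gap: 0.568
```

>>> carry_out --motion '[[[0,0,0.03,0,0,0,1],[0,0,0.03,0,0,0,1],[0,0,0.03,0,0,0,0.4],[0,0,0.03,0,0,0,0.3],[0,0,0.03,0,0,0,0.15],[0,0,0.03,0,0,0,0.1],[0,0,0.03,0,0,0,0.1],[0,0,-1,0,0,0,0.1],[0,0,-3,0,0,0,0.1],[0,0,-6,0,0,0,0.1],[0,0,-10,0,0,0,0.1],[0,0,-14,0,0,0,0],[0,0,-18,0,0,0,0],[0,0,-22,0,0,0,0],[-2,0,-25,0,0,0,0],[-2,0,-25,0,0,0,0],[-2,0,-25,0,0,0,0]]]'

```text
time_s: 32.15
eef_pos: [600.6, 78.1, 334.6]
tool_rot: [0.0, 1.0, 0.001, 0.001]
force: [0.5, -0.1, 0.1]
finger_gap: 1.001
```

```bash
python3 snap.py m4; python3 - <<'E'
from plant import bot
import cv2
im=bot.snapshot("side"); cv2.imwrite("pics/m4s.png",cv2.resize(im[110:250,120:310,::-1],None,fx=4,fy=4,interpolation=cv2.INTER_CUBIC))
E
```

```text
32.15 [600.6  78.1 334.6] [1.e-04 1.e+00 7.e-04 1.e-03] 0.03670944779086237
```

View pics/m4.png

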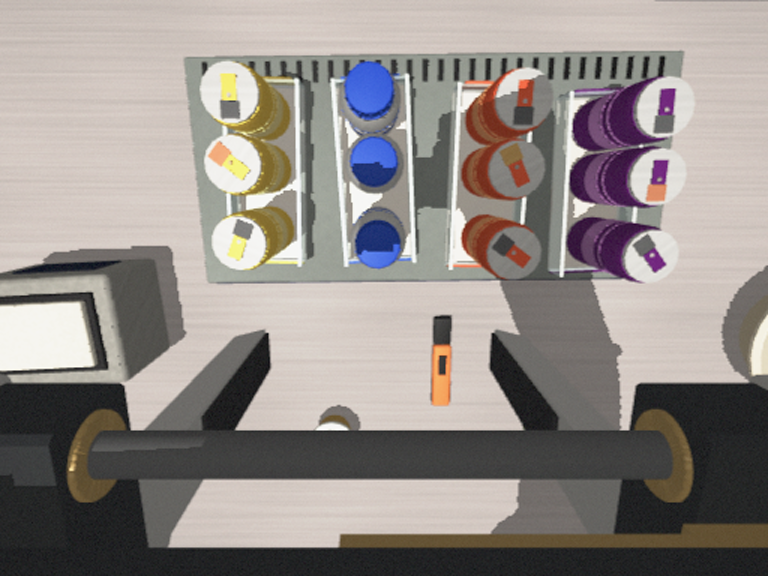

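View pics/m4s.png

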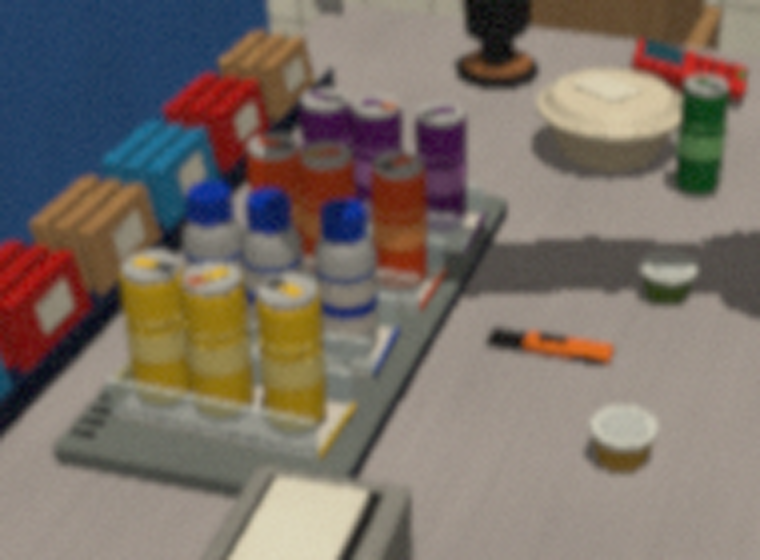

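```bash
python3 -c "
from plant import bot
print(bot.finish_job())"
```

```text
the job is handed in; nothing more can be done
None
```

The orange, purple and yellow cans and the blue-capped bottle now stand in the empty near places of their matching lanes. I placed them in that order and handed the job in at about 32 s of the 136 s allowed; the hand-in gives no verdict.

- **Setting down:** I lowered each drink in small steps until the wrist force showed its weight coming off the gripper. The highest contact reading was about 4 N. For the bottle, I went down a last 0.3 mm and let go without a separate force reading.
- **Last pictures:** The final wrist and side views, with the gripper raised clear, show all four drinks upright inside their lane walls, in line with the drinks behind them. The lidded bowl and green can were left alone and look undisturbed.
- **Disagreements:** Estimates of each lane's centre differed by 1–4 mm between views. That is within the roughly 10 mm of free room around each drink. I judged the final positions from the pictures and did not measure them again.

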